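# Tighten the spokes of a wheel in the truing jig

## Task

Swing the hub latch down until it rests in its catch, lower the gauge's feeler onto the rim, then tighten the four coloured cross keys one after the other, clockwise round the wheel as seen from above starting at the valve (red, blue, yellow, green): each one quarter turn clockwise as seen from outside the wheel, or two if a marker puck of its colour lay on the bench at the start, leaving its arms standing as a square X. When all four are done, raise the feeler fully again and leave the latch shut. Put all the pucks in the aluminium tray at any time, and leave the jar, the white tin and the red can alone.

Things in the scene. Friction and masses are not known exactly. Their poses are not given: they have to be found in the camera images.
- wheel_centre (a point): centre of the 12-inch aluminium spoked wheel lying flat on a fixed grey truing jig, 85 mm above the bench. Rim: 16 mm round section, mean radius 104 mm, top at 93 mm. x: to the jig's rear (away from its front), y: to its left, z: up. The black, white-capped valve stem points inwards from the rim at the right rear, 115 degrees round from the front. Wheel and jig do not move
- latch_hinge (a point): hinge of the hub latch, fixed, 45 mm behind the wheel's axis, 127 mm up; it turns about y of wheel_centre. The catch is a black fork 79 mm to the front of the hinge, prongs 14 mm apart, ending 138 mm up; the shut bar lies level over the hub between them, pointing to the front, its knob 33 mm beyond
- latch_knob (a point): centre of the black ball knob, 18 mm in diameter, at the end of the latch's steel bar (10 mm wide, 8 mm thick), 112 mm from the hinge
- latch (a joint): latch angle, rad: 0 = shut, level, resting in the catch (hard stop); 1.57 = bar upright; up to 1.9 = leaning to the rear. Starts between 1.4 and 1.75. Stiff hinge (0.12 N m): stays where it is left
- feeler_pad (a point): top of the white round press pad, 22 mm in diameter, on the inner (rim) side of the gauge rocker at the jig's left rear, 36 mm from the rocker's pivot, which is 145 mm from the wheel's axis and 113 mm up. Pressing it down lowers the feeler pin on the rim
- feeler_tail (a point): top of the orange square tail, 22 x 22 mm, on the outer side of the same rocker, 37 mm from the pivot; pressing it down raises the feeler
- feeler (a joint): gauge rocker angle, rad: 0 = level, feeler lowered on the rim (hard stop); 0.6 = feeler fully raised (hard stop), tail down. Starts between 0.5 and 0.6. Stays where it is left (0.05 N m, about 1.5 N at the pads)
- tray_in (a point): centre of the inner floor (about 4 mm above the bench) of the fixed aluminium open parts tray, 130 x 170 mm outside, 35 mm high, walls 4 mm; x along the 130 mm side, z up
- key_red (a joint): angle, rad, of the red cross key, number 1 of the four clockwise from the valve. It turns about its spoke and grows clockwise as seen from outside looking at the hub (top goes to that viewer's right). 0 = arms stand as a square X, white ball upper left; 1.571 = one quarter turn, 3.142 = two. Starts within 0.15 of 0; no stops near; stays where left (0.06 N m)
- red_hub (a point): centre of the red cross key, on its spoke's line, 132 mm from the wheel's axis (outside the rim), 85 mm up. Four 7 mm arms at right angles in the upright plane square to the spoke, each ending in a 15 mm ball centred 38 mm from this point; one ball is white, the rest red
- key_blue (a joint): angle, rad, of the blue cross key, number 2 of the four clockwise from the valve. It turns about its spoke and grows clockwise as seen from outside looking at the hub (top goes to that viewer's right). 0 = arms stand as a square X, white ball upper left; 1.571 = one quarter turn, 3.142 = two. Starts within 0.15 of 0; no stops near; stays where left (0.06 N m)
- blue_hub (a point): centre of the blue cross key, on its spoke's line, 132 mm from the wheel's axis (outside the rim), 85 mm up. Four 7 mm arms at right angles in the upright plane square to the spoke, each ending in a 15 mm ball centred 38 mm from this point; one ball is white, the rest blue
- key_yellow (a joint): angle, rad, of the yellow cross key, number 3 of the four clockwise from the valve. It turns about its spoke and grows clockwise as seen from outside looking at the hub (top goes to that viewer's right). 0 = arms stand as a square X, white ball upper left; 1.571 = one quarter turn, 3.142 = two. Starts within 0.15 of 0; no stops near; stays where left (0.06 N m)
- yellow_hub (a point): centre of the yellow cross key, on its spoke's line, 132 mm from the wheel's axis (outside the rim), 85 mm up. Four 7 mm arms at right angles in the upright plane square to the spoke, each ending in a 15 mm ball centred 38 mm from this point; one ball is white, the rest yellow
- key_green (a joint): angle, rad, of the green cross key, number 4 of the four clockwise from the valve. It turns about its spoke and grows clockwise as seen from outside looking at the hub (top goes to that viewer's right). 0 = arms stand as a square X, white ball upper left; 1.571 = one quarter turn, 3.142 = two. Starts within 0.15 of 0; no stops near; stays where left (0.06 N m)
- green_hub (a point): centre of the green cross key, on its spoke's line, 132 mm from the wheel's axis (outside the rim), 85 mm up. Four 7 mm arms at right angles in the upright plane square to the spoke, each ending in a 15 mm ball centred 38 mm from this point; one ball is white, the rest green
- puck_red: loose red marker puck, upright cylinder 26 mm in diameter and 30 mm high, about 50 g, on the bench to the robot's right; origin at the centre of its underside. Absent in some starts: then the red key needs only one quarter turn
- puck_blue: loose blue marker puck, upright cylinder 26 mm in diameter and 30 mm high, about 50 g, on the bench to the robot's right; origin at the centre of its underside. Absent in some starts: then the blue key needs only one quarter turn
- puck_yellow: loose yellow marker puck, upright cylinder 26 mm in diameter and 30 mm high, about 50 g, on the bench to the robot's right; origin at the centre of its underside. Absent in some starts: then the yellow key needs only one quarter turn
- puck_green: loose green marker puck, upright cylinder 26 mm in diameter and 30 mm high, about 50 g, on the bench to the robot's right; origin at the centre of its underside. Absent in some starts: then the green key needs only one quarter turn
- jar: bystander: amber jar, 60 mm in diameter, 70 mm high, origin under its centre; leave it alone
- tin: bystander: small white tin, 40 mm in diameter, 50 mm high, origin under its centre; leave it alone
- oilcan: bystander: red can, 48 mm in diameter, 100 mm high, origin under its centre; leave it alone
There are look-alikes about, which are no part of the job. What is meant by the puck_green is not purple, and is the smaller of those in its own colour.

How it is judged (in metres and radians):
On the way, in this order (a step that is already met when the one before it is completed fails the run):
1. the hub latch is swung down into its catch (value of joint latch below 0.07 rad), for 0.2 s.
2. the gauge's feeler is lowered on the rim (value of joint feeler below 0.08 rad), for 0.2 s.
3. the red key is turned clockwise by one quarter turn, or by two if there is a red puck (((height (world z) of puck_red below -5 m and value of joint key_red between 1.351 and 1.791 rad) or value of joint key_red between 2.922 and 3.362 rad)), for 0.2 s.
4. the blue key is turned clockwise by one quarter turn, or by two if there is a blue puck (((height (world z) of puck_blue below -5 m and value of joint key_blue between 1.351 and 1.791 rad) or value of joint key_blue between 2.922 and 3.362 rad)), for 0.2 s.
5. the yellow key is turned clockwise by one quarter turn, or by two if there is a yellow puck (((height (world z) of puck_yellow below -5 m and value of joint key_yellow between 1.351 and 1.791 rad) or value of joint key_yellow between 2.922 and 3.362 rad)), for 0.2 s.
6. the green key is turned clockwise by one quarter turn, or by two if there is a green puck (((height (world z) of puck_green below -5 m and value of joint key_green between 1.351 and 1.791 rad) or value of joint key_green between 2.922 and 3.362 rad)), for 0.2 s.
7. the feeler is raised again (value of joint feeler above 0.42 rad), for 0.2 s.
At the end, for the whole second after the job is handed in: latch within 0.07 rad of shut; feeler raised by more than 0.42 rad; each key within 0.22 rad of one quarter turn from the square X, or of two if its puck is present; each puck present at rest in the tray, its origin less than 30 mm above the floor (value of joint latch below 0.07 rad and value of joint feeler above 0.42 rad and ((height (world z) of puck_red below -5 m and value of joint key_red between 1.351 and 1.791 rad) or value of joint key_red between 2.922 and 3.362 rad) and ((height (world z) of puck_blue below -5 m and value of joint key_blue between 1.351 and 1.791 rad) or value of joint key_blue between 2.922 and 3.362 rad) and ((height (world z) of puck_yellow below -5 m and value of joint key_yellow between 1.351 and 1.791 rad) or value of joint key_yellow between 2.922 and 3.362 rad) and ((height (world z) of puck_green below -5 m and value of joint key_green between 1.351 and 1.791 rad) or value of joint key_green between 2.922 and 3.362 rad) and not (height (world z) of puck_red below -5 m and value of joint key_red between 2.922 and 3.362 rad) and not (height (world z) of puck_blue below -5 m and value of joint key_blue between 2.922 and 3.362 rad) and not (height (world z) of puck_yellow below -5 m and value of joint key_yellow between 2.922 and 3.362 rad) and not (height (world z) of puck_green below -5 m and value of joint key_green between 2.922 and 3.362 rad) and x of puck_red in the frame of tray_in between -0.061 and 0.061 m and y of puck_red in the frame of tray_in between -0.081 and 0.081 m and z of each of puck_red, puck_blue, puck_yellow, puck_green in the frame of tray_in below 0.03 m and linear speed of each of puck_red, puck_blue, puck_yellow, puck_green below 0.05 m/s and x of puck_blue in the frame of tray_in between -0.061 and 0.061 m and y of puck_blue in the frame of tray_in between -0.081 and 0.081 m and x of puck_yellow in the frame of tray_in between -0.061 and 0.061 m and y of puck_yellow in the frame of tray_in between -0.081 and 0.081 m and x of puck_green in the frame of tray_in between -0.061 and 0.061 m and y of puck_green in the frame of tray_in between -0.081 and 0.081 m); the robot touches nothing.
It fails at once if the jar is displaced by more than 40 mm (distance of jar from where it was at the start of the episode above 0.04 m).
It fails at once if the white tin is displaced by more than 40 mm (distance of tin from where it was at the start of the episode above 0.04 m).
It fails at once if the red can is displaced by more than 40 mm (distance of oilcan from where it was at the start of the episode above 0.04 m).
Of puck_red, puck_blue, puck_yellow, puck_green only 1 to 3 are there at a start; the rules pass over those that are not, and their reading is None.
At some moment in a run one of puck_red, puck_blue, puck_yellow, puck_green may be knocked a few centimetres aside while the robot is not near it.
Once in a run the grip may slacken for a moment while it holds something.
It also fails if it takes over 210 s, if anything falls off the work surface, if the arm or the gripper's body presses on something with over 40 N, if the wrist force passes 120 N, or if a joint passes its speed limit or range.

## Robot

A 6-joint arm with a two-finger parallel gripper is mounted at the origin on the work surface. World frame = base frame: x ahead of the robot, y to its left, z up, the work surface at z = 0. Lengths are in mm, angles in rad, forces in N, time in s.
With the tool pointing down it reaches from about 400 to 925 mm from the base axis. Payload 3.4 kg.
Tool frame: the origin (TCP) lies midway between the tips of the shut fingers; the grasp point (between the pads) lies 19 mm behind it; z points along the fingers, y is the line along which they close (so a half turn about z gives the same grasp; the last joint's range is limited). The gripper opens to 85 mm and grips with 20 to 120 N. Pads are 22 mm wide; open, the fingers measure 114 mm over their backs; the gripper's body (76 mm by 85 mm) begins 54 mm behind the grasp point. The pads swing forward as they close: fully open they stand 13 mm farther back than shut.
Start: joints at [-1.262, 0.307, 1.506, -0, 1.328, -0.073], TCP at [214.75, -533.398, 231.305] pointing down, gripper open.
Joint ranges: [-3.12, 3.12], [-1.05, 2.28], [0.14, 2.33], [-1.42, 4.57], [0.1, 2.73], [-2.68, 2.68]. Speed limits (rad/s): [2.57, 2.57, 3.14, 3.14, 3.14, 3.14].

## Interface

Orientations are given as a rotation vector (axis times angle).
In Python, from workcell import robot gives the robot as it stands. Calls block until the motion is done:
- robot.move_to(position, orientation): joint-space move of the TCP to a pose.
- robot.servo_line(position, frame=None, velocity=150, until_force=None): straight line of the TCP; frame=None keeps the orientation; velocity is the mean speed in mm/s. With until_force (N) it stops when the force on the tool has changed by that much, and returns True; else False.
- robot.movej(angles): joint-space move.
- robot.command_gripper(opening, newtons=None): finger opening in mm; newtons is the grip in N (None keeps the last); returns when the fingers have stopped.
- robot.wait(seconds).
- robot.inverse_kinematics(position, orientation): joint angles nearest the present ones, or None.
- robot.capture(name): name is "side" or "top"; returns the picture (384x512x3 uint8, red, green, blue); there is no depth.
- robot.camera_model(name): a dict with "mtx" (3x3 intrinsics, pixels), "position" and "attitude" of the camera in the world. Camera axes: x right, y down, z forward; pixel columns grow to the right and rows downward; lengths in mm; the calibration is good to about 2 mm. A picture is of the moment at which its call begins. camera_model takes no time and is no camera call.
A pose or a line that the arm cannot do raises robot.Unreachable and nothing moves.
- robot.sign_off(): hands the job in; it is judged then, once.
Readings, each from a call of its own:
- robot.get_time(): time.
- robot.get_joints(): joint angles.
- robot.get_qvel(): joint speeds.
- robot.get_effort(): joint torques, N m.
- robot.get_eef_pos(): TCP position.
- robot.get_tcp_rot(): TCP orientation.
- robot.get_contact_force(): force on the tool from outside, world axes, zero at the start.
- robot.get_ft_torque(): the same for the moment, N m.
- robot.get_gripper_width(): finger opening in mm.
- robot.get_grasp_force(): force on a finger pad.
Only numpy, scipy, OpenCV 4.12 (cv2) and the standard library are available. Lean on these libraries where they do the work, as an engineer would, in place of code of your own. Each camera call takes 0.05 s, during which the arm holds its last target. There are 200 camera calls.

## Working session

There is one attempt and no reset: what is moved stays moved. The work goes in short steps, each a Python script; the robot and the scene stay as the last script left them, time stands still between calls to the robot, and variables do not carry over. Pictures are saved under pics/ and viewed, at most 14 in all, crops included, and the job is handed in when it is done.

```bash
ls; mkdir -p pics
python3 - <<'E'
from workcell import robot
import cv2
for n in("top","side"):
    im=robot.capture(n); cv2.imwrite(f"pics/{n}0.png",cv2.resize(im[:,:,::-1],(800,600),interpolation=cv2.INTER_CUBIC))
    print(n,robot.camera_model(n))
print(robot.get_time(),robot.get_tcp_rot())
E
```

```text
pics
top {'mtx': array([[470.54040119,   0.        , 253.11075991],
       [  0.        , 470.54040119, 195.04583246],
       [  0.        ,   0.        ,   1.        ]]), 'position': array([ 488.8408093 ,   21.03615629, 1257.61798293]), 'attitude': array([-2.18502916,  2.16641974, -0.11751919])}
side {'mtx': array([[374.28227453,   0.        , 250.08700401],
       [  0.        , 374.28227453, 189.53484177],
       [  0.        ,   0.        ,   1.        ]]), 'position': array([ 491.94189372, -746.92112797,  609.85536325]), 'attitude': array([-2.150516  ,  0.11997652, -0.08829182])}
0.1 [-3.08238563e+00 -5.97312108e-01  3.49578233e-04]
```

View pics/top0.png

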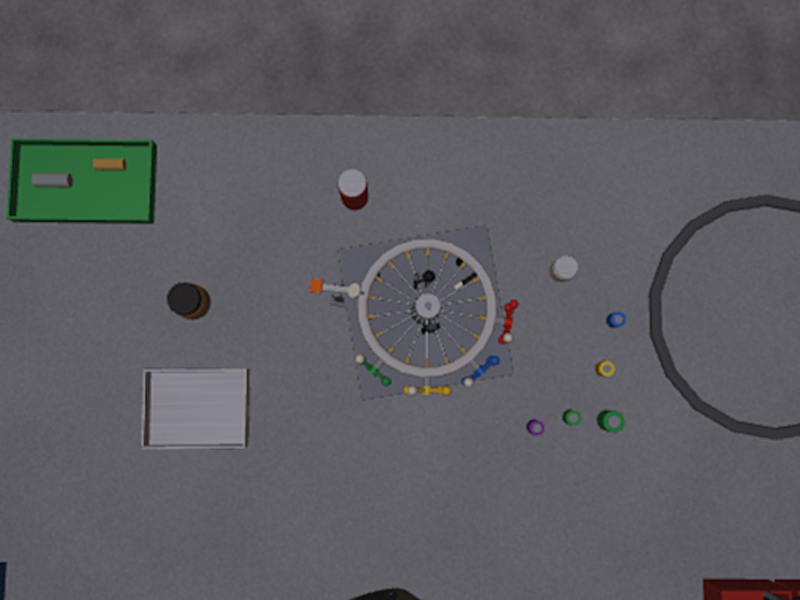

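View pics/side0.png

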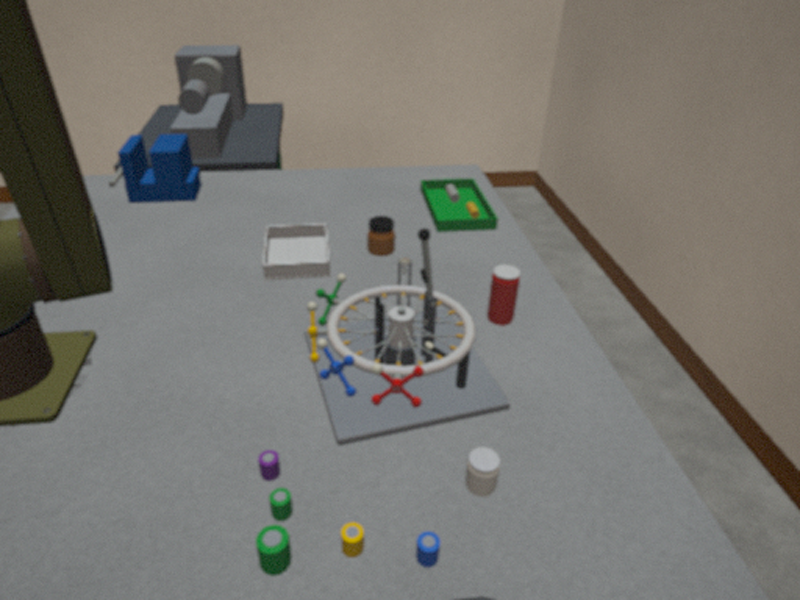

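Candidates (top view): blue (617,319), yellow (606,368), green small (572,417), green large (612,421), purple (535,427). Small green fits puck_green (not purple, and the smaller of the two greens). There is no red puck. I'll confirm this in a crop and take close-ups of the wheel.

```bash
cat > h.py <<'E'
import numpy as np, cv2
from scipy.spatial.transform import Rotation as R
from workcell import robot
def cam(n):
    c=robot.camera_model(n); return c["mtx"],np.array(c["position"]),R.from_rotvec(c["attitude"]).as_matrix()
def back(n,u,v,z):
    K,p,A=cam(n); d=A@np.linalg.solve(K,[u,v,1.]); return p+d*(z-p[2])/d[2]
def proj(n,P):
    K,p,A=cam(n); q=(np.atleast_2d(P)-p)@A@K.T; return q[:,:2]/q[:,2:]
def crop(n,name,c0,c1,r0,r1,s):
    im=robot.capture(n)[r0:r1,c0:c1,::-1]
    cv2.imwrite(f"pics/{name}.png",cv2.resize(im,None,fx=s,fy=s,interpolation=cv2.INTER_CUBIC))
E
python3 - <<'E'
from h import *
crop("top","topw",190,340,138,258,5)
crop("top","topp",325,415,190,285,6)
# world estimate of pts
s=.64
for k,(u,v,z) in dict(wheel=(428,306,85),blue=(617,319,30),yel=(606,368,30),grn=(572,417,30),trayA=(143,369,35),trayB=(247,369,35),trayC=(246,447,35),trayD=(143,447,35),jA=(338,248,4),jB=(487,226,4),jC=(512,374,4),jD=(362,399,4)).items(): print(k,back("top",u*s,v*s,z).round(1))
E
```

```text
wheel [602.8 -42.2  85. ]
blue [ 589.  -362.9   30. ]
yel [ 506.8 -342.7   30. ]
grn [ 425.5 -284.6   30. ]
trayA [498.9 425.5  35. ]
trayB [500.3 254.1  35. ]
trayC [373.1 252.2  35. ]
trayD [371.9 420.2  35. ]
jA [709.7 109.1   4. ]
jB [ 750.9 -148.4    4. ]
jC [ 495.8 -189.9    4. ]
jD [451.6  64.5   4. ]
```

View pics/topw.png

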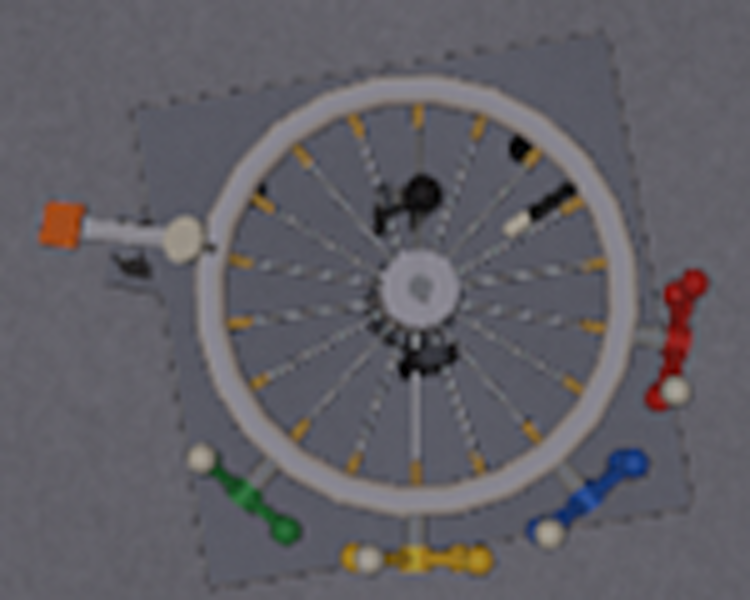

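View pics/topp.png

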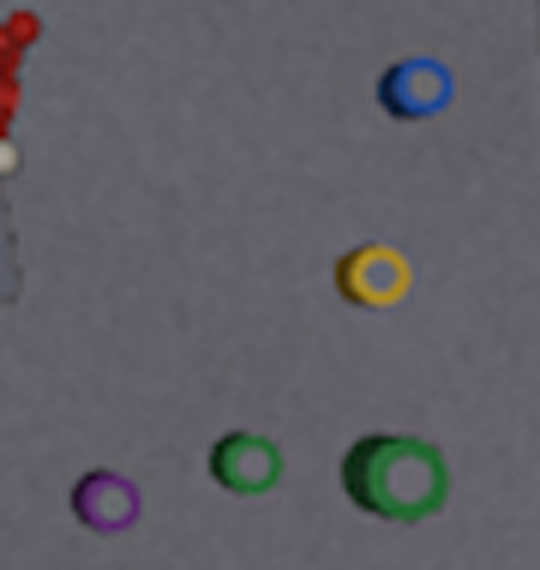

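topw shows the key hubs at red (677,340), blue (589,497), yellow (416,558) and green (246,495). The rim spans 197–637 by 75–515, the pad is at (184,240), the tail at (63,224) and the knob at (422,193). topp shows the puck tops: blue (421,87), yellow (381,276) and small green (247,464), which is puck_green. The larger green at (396,480) and the purple at (107,500) are decoys.

```bash
cat >> h.py <<'E'
TR=np.array([436.,338.])
def down(yaw):
    c,s=np.cos(yaw),np.sin(yaw)
    return R.from_matrix(np.array([[-s,c,0],[c,s,0],[0,0,-1]]).T).as_rotvec()
def ori(p,yaw):  # half-turn alternative with the smaller wrist angle
    best=None
    for k in(-1,0,1):
        o=down(yaw+k*np.pi); q=robot.inverse_kinematics(list(p),o)
        if q is not None and (best is None or abs(q[5])<best[0]): best=(abs(q[5]),o)
    return best[1]
def go(p,yaw): robot.move_to(list(map(float,p)),ori(p,yaw))
def line(p,v=150,f=None): return robot.servo_line(list(map(float,p)),velocity=v,until_force=f)
E
python3 - <<'E'
from h import *
from scipy.optimize import least_squares
T=lambda u,v:(190+u/5-.4,138+v/5-.4)
H=np.array([back("top",*T(*p),85)[:2] for p in[(677,340),(589,497),(416,558),(246,495)]])
rim=np.array([back("top",*T(*p),85)[:2] for p in[(197,295),(637,295),(417,75),(417,515)]])
print("rim c",rim.round(1))
s=least_squares(lambda p:np.hypot(*(H-p).T)-132,[600,-42]); print("fit",s.x,s.fun)
C=(rim[:2].mean(0)+rim[2:].mean(0))/2; print(C)
c=s.x
for h in H: print("hub",h.round(1),np.hypot(*(h-C)).round(1),np.degrees(np.arctan2(*(h-C)[::-1])).round(1))
for n,p,z in[("pad",(184,240),133),("tail",(63,224),97),("knob",(422,193),239),("valvecap",(517,223),85)]:
    q=back("top",*T(*p),z)[:2];print(n,q.round(1),np.hypot(*(q-C)).round(1),np.degrees(np.arctan2(*(q-C)[::-1])).round(1))
P=lambda u,v:(325+u/6-.4,190+v/6-.4)
for n,p in[("blue",(421,87)),("yel",(381,276)),("grn",(247,464)),("pur",(107,500)),("big",(396,480))]: print(n,back("top",*P(*p),30).round(1))
E
```

```text
rim c [[ 599.8   70.2]
 [ 601.8 -150.3]
 [ 712.5  -39.5]
 [ 491.1  -40.3]]
fit [601.61992177 -40.2079208 ] [-0.13368338  0.31985113 -0.31191665  0.11819157]
[601.33660439 -39.9516486 ]
hub [ 579.4 -170.2] 132.1 -99.6
hub [ 500.7 -125.8] 132.3 -139.5
hub [469.9 -39.9] 131.4 180.0
hub [500.3  44.6] 131.7 140.1
pad [621.8  74.8] 116.6 79.9
tail [633.5 136.7] 179.6 79.7
knob [630.9 -33.9] 30.2 11.5
valvecap [637.6 -90. ] 61.9 -54.1
blue [ 589.2 -362.6   30. ]
yel [ 506.6 -343.4   30. ]
grn [ 425.3 -283.8   30. ]
pur [ 409.5 -223.1   30. ]
big [ 419.  -348.1   30. ]
```

```bash
cat >> h.py <<'E'
C=np.array([601.5,-40.0]); YAW=np.radians(9.9)
F=-np.array([np.cos(YAW),np.sin(YAW)]); HG=C-45*F
E
python3 - <<'E'
from h import *
robot.command_gripper(0,30)
L=lambda f,z:[*(HG+f*F),z]
y=YAW+np.pi/2
go(L(-25,320),y); print(robot.get_joints())
line(L(-25,200),120,8)
print(line(L(56,200),80,20), robot.get_contact_force().round(1))
line(L(50,200)); line(L(50,250)); line(L(95,250))
print(line(L(95,165),80,20)); line(L(95,200)); line(L(118,200))
print(line(L(118,134),40,12), robot.get_eef_pos(), robot.get_contact_force())
line(L(118,250))
# feeler pad
G=np.radians(79.8); g=np.array([np.cos(G),np.sin(G)])
r=lambda d,z:[*(C+d*g),z]
go(r(113,250),G); 
print(line(r(113,100),40,10), robot.get_eef_pos(), robot.get_contact_force())
line(r(113,220)); print(robot.get_time())
crop("side","s1",180,330,130,250,5)
E
```

```text
[-1.06077551e-01  3.97271430e-01  1.14504894e+00 -4.24359688e-04
  1.59960264e+00  1.29322963e+00]
False [ 0.1  0.5 -0.6]
True
False [529.7988287  -52.58071239 134.25790321] [-0.24486006 -0.07844669 -0.29730533]
True [621.71930864  70.94614134 119.94917892] [-1.30262241 -0.10754668  6.05256017]
16.6417
```

View pics/s1.png

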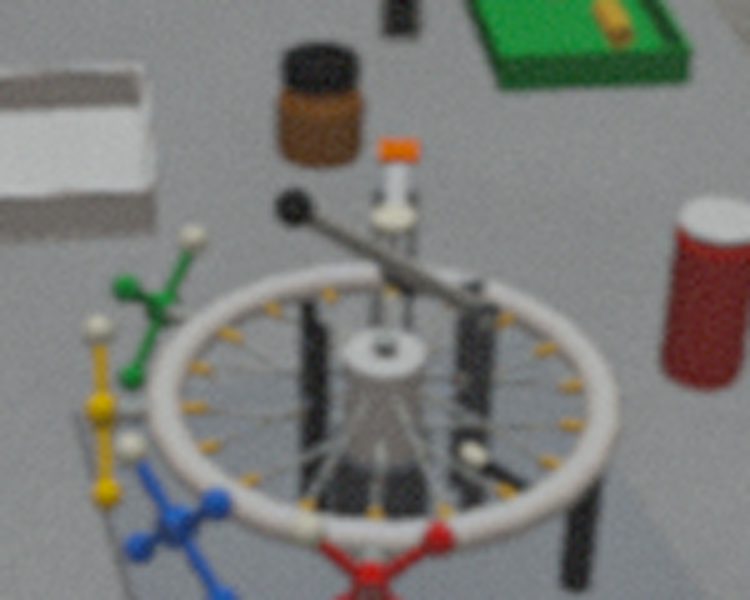

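The latch stopped part way: the bar slopes up with its knob at (292,207). The feeler already looks level, so it has to be raised again before the latch is shut, to keep the order. First I'll get the latch angle from the knob pixel.

```bash
cat >> h.py <<'E'
G=np.radians(79.8); g=np.array([np.cos(G),np.sin(G)])
L=lambda f,z:[*(HG+f*F),z]
r=lambda d,z:[*(C+d*g),z]
E
python3 - <<'E'
from h import *
px=np.array([180+292/5,130+207/5])
A=np.linspace(0,1.6,161)
e=[np.linalg.norm(proj("side",[*(HG+112*np.cos(a)*F),127+112*np.sin(a)])-px) for a in A]
a=A[np.argmin(e)]; print(a,min(e),112*np.cos(a),127+112*np.sin(a))
go(r(184,200),G)
print(line(r(184,85),40,10), robot.get_eef_pos(), robot.get_contact_force())
line(r(184,200))
crop("side","s2",230,290,145,185,8)
print(robot.get_time())
E
```

```text
0.65 0.09737378200883258 89.16138543749426 194.78087744243643
True [634.55861119 141.22291596  98.90385448] [-0.05061818  1.58489909  5.20551688]
20.1917
```

View pics/s2.png

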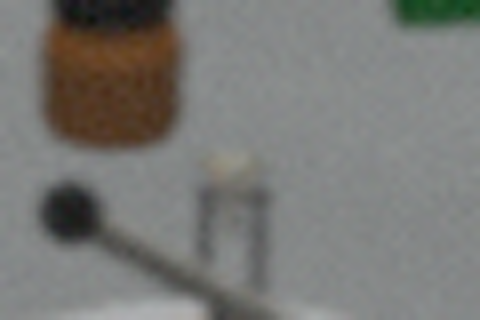

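The feeler is raised again (its pad sits high at (230,165)). The latch is at 0.65, and that press stopped on an impact spike. I'll press more slowly.

Run:
```python
from h import *
go(L(100,240),YAW+np.pi/2)
t=line(L(100,158),40,45); print(t,robot.get_eef_pos()[2],robot.get_contact_force())
line(L(100,185)); line(L(117,185))
t=line(L(117,135),30,30); print(t,robot.get_eef_pos()[2],robot.get_contact_force())
line(L(117,250)); go(r(150,250),G)
print(robot.get_time())
px=cv2.cvtColor(robot.capture("side"),cv2.COLOR_RGB2BGR)
cv2.imwrite("pics/s3.png",cv2.resize(px[120:240,180:330],None,fx=5,fy=5,interpolation=cv2.INTER_CUBIC))
print((proj("side",L(112,127))-[180,120])*5)
```

```text
False 158.17184430993456 [-0.7227496   0.00921828 -0.2420097 ]
False 135.55945663268378 [-2.96070921  0.07861593  5.6627982 ]
29.9917
[[242.80995837 393.00193601]]
```

View pics/s3.png

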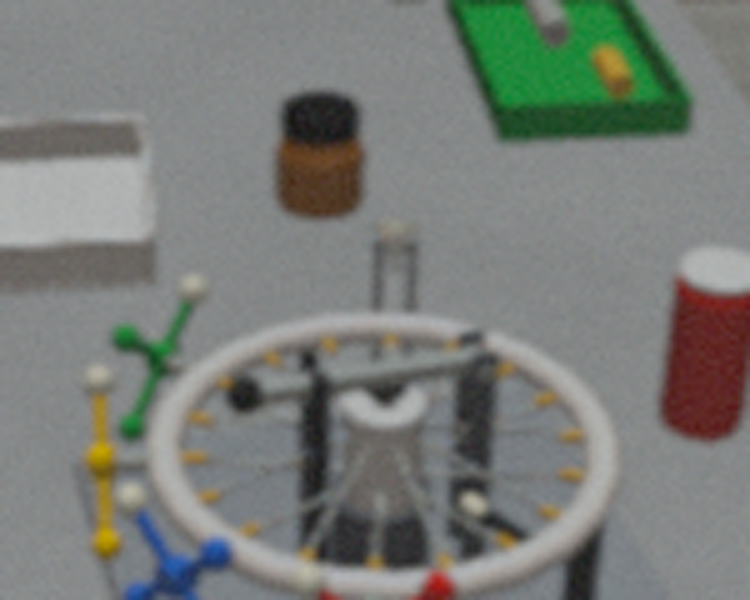

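The latch is shut: the knob is at (243,392) and the shut position predicts (243,393). Next come the feeler, then the red key (one quarter turn).

```bash
cat >> h.py <<'E'
KEY=dict(red=-100,blue=-140,yellow=180,green=140)
def frame(k):
    th=np.radians(KEY[k]); u=np.array([np.cos(th),np.sin(th)]); rt=np.array([-u[1],u[0]])
    return th,lambda x,z,rr=135:[*(C+rr*u+x*rt),z]
def quarter(k,xend=9.5):
    th,K=frame(k)
    go(K(25,200),th); line(K(25,140))
    a=line(K(25,91),50,45); za=robot.get_eef_pos()[2]; line(K(25,140))
    line(K(-28,140)); b=line(K(-28,110),60,15)
    c=line(K(xend,110),50,45); fc=robot.get_contact_force().round(1)
    line(K(xend-5,110)); line(K(xend-5,180)); print(k,a,za,b,c,fc,robot.get_time())
E
python3 - <<'E'
from h import *
th,K=frame("yellow"); print(K(25,0))
go(r(113,180),G)
print(line(r(113,112),25,30), robot.get_eef_pos(), robot.get_contact_force())
line(r(113,200))
im=robot.capture("side")[:,:,::-1]; p1=cv2.resize(im[135:180,235:285],None,fx=6,fy=6,interpolation=cv2.INTER_CUBIC)
quarter("red")
go([480,-300,300],th)
im=robot.capture("side")[:,:,::-1]; p2=cv2.resize(im[205:275,225:285],None,fx=6,fy=6,interpolation=cv2.INTER_CUBIC)
o=np.zeros((420,670,3),np.uint8); o[:270,:300]=p1; o[:420,310:]=p2; cv2.imwrite("pics/s4.png",o)
E
```

```text
[np.float64(466.5), np.float64(-64.99999999999999), 0]
True [621.5018842   71.11332737 119.9209106 ] [-0.9972586  -0.02529017  8.31067613]
red False 90.38874715651139 False False [-3.   0.3 -2. ] 40.875
```

View pics/s4.png

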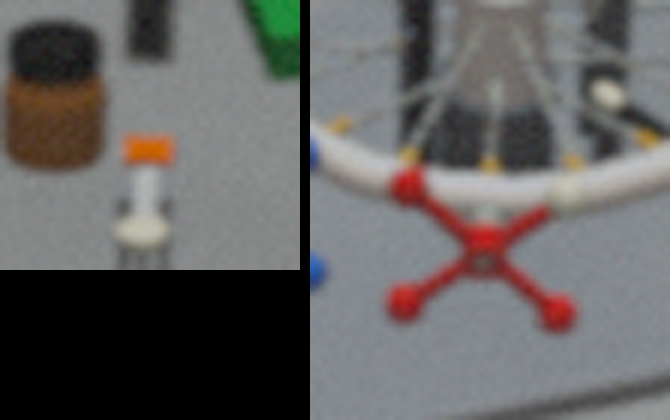

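The feeler is on its stop again, at the same height as before. The red key is an X with its white ball upper right at (565,193). I'll fit its angle, then turn blue by two quarters.

```bash
cat >> h.py <<'E'
def keyang(k,pts,q):  # pts: side-image pixels of [white, next clockwise ...], q rough quarter turns
    th,K=frame(k); A=np.linspace(-.6,.6,241)+q*np.pi/2; e=[]
    for a in A:
        B=[K(-38*np.sin(np.pi/4-a-i*np.pi/2),85+38*np.cos(np.pi/4-a-i*np.pi/2),132) for i in range(len(pts))]
        e.append(np.linalg.norm(proj("side",B)-np.array(pts)))
    i=int(np.argmin(e)); return A[i],e[i]
E
python3 - <<'E'
from h import *
f=lambda u,v:(225+(u-310)/6-.4,205+v/6-.4)
print(keyang("red",[f(565,193),f(557,312),f(404,303),f(408,185)],1))
quarter("blue");quarter("blue")
go([560,-330,320],np.pi)
im=robot.capture("side")[:,:,::-1]; cv2.imwrite("pics/s5.png",cv2.resize(im[180:270,180:290],None,fx=6,fy=6,interpolation=cv2.INTER_CUBIC))
E
```

```text
(np.float64(1.5807963267948966), np.float64(1.0323579971784156))
blue False 90.5500978687223 False False [-2.   1.8 -1.1] 48.5333
blue False 90.59183045157864 False False [-3.3  1.6 -0.5] 53.8583
```

View pics/s5.png

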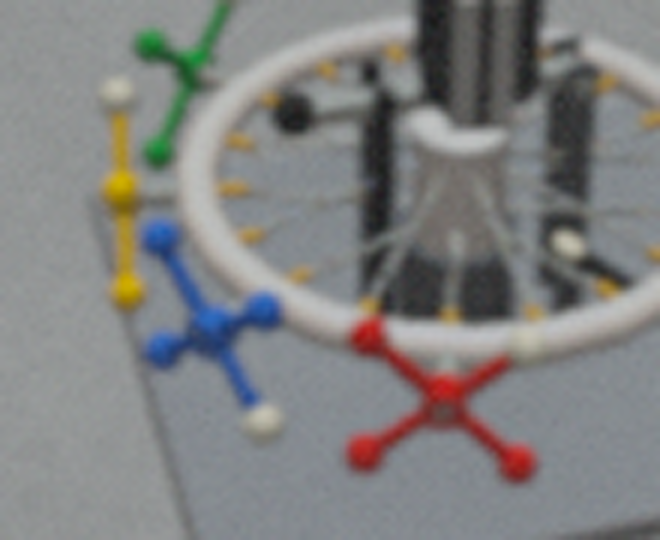

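The blue key's white ball is now lower right at (263,418), so it has made two quarters. I'll fit it and go on with yellow and green, two quarters each.

Run:
```python
from h import *
f=lambda u,v:(180+u/6-.4,180+v/6-.4)
a=keyang("blue",[f(263,418),f(161,351),f(161,237),f(265,310)],2); print(a)
if abs(a[0]-np.pi)<.12:
    for k in("yellow","yellow","green","green"): quarter(k)
    go([430,-330,300],np.pi/2)
    for n,c0,c1,r0,r1,s in(("side",180,280,140,240,5),("top",325,425,185,285,5)):
        im=robot.capture(n)[:,:,::-1]; o=cv2.resize(im[r0:r1,c0:c1],None,fx=s,fy=s,interpolation=cv2.INTER_CUBIC)
        cv2.imwrite(f"pics/{n}6.png",o)
```

```text
(np.float64(3.181592653589793), np.float64(1.2444485841513029))
yellow False 90.83952137383596 False False [-0.2  0.4  0.1] 61.1333
yellow False 90.80392170510326 False False [-0.5  1.6  1.2] 66.4583
green False 90.94522061129956 False False [ 0.4 -0.4  0.5] 72.3583
green False 90.95952215999135 False False [0.2 1.1 0.1] 77.6833
```

View pics/side6.png

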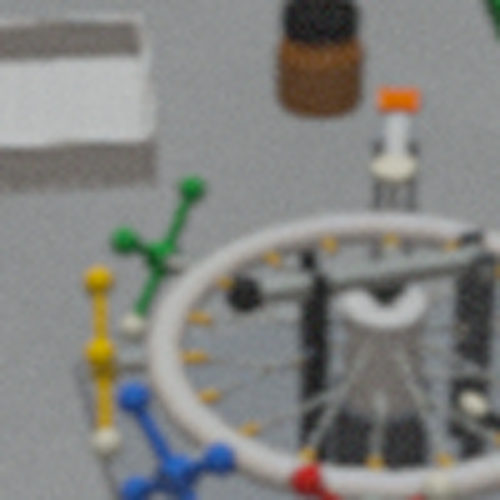

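The green key's white ball is at (133,325) and yellow's at (106,440), both lower right as seen from outside. I'll fit both angles, raise the feeler, then look at the pucks.

Run:
```python
from h import *
f=lambda u,v:(180+u/5-.4,140+v/5-.4)
def fit(k,P):
    th,K=frame(k);best=(9e9,)
    for a in np.linspace(-.6,.6,241)+np.pi:
        b=lambda i:np.pi/4-a-i*np.pi/2
        e=np.linalg.norm(proj("side",[K(-38*np.sin(b(i)),85+38*np.cos(b(i)),132) for i in P])-np.array(list(P.values())))
        best=min(best,(e,a))
    return best
y=fit("yellow",{0:f(106,440),3:f(98,280)}); gr=fit("green",{0:f(133,325),3:f(125,240),2:f(193,187)}); print(y,gr)
go(r(184,200),G)
print(line(r(184,90),30,25), robot.get_eef_pos(), robot.get_contact_force())
line(r(184,220)); print(robot.get_time())
im=robot.capture("top")[:,:,::-1]; cv2.imwrite("pics/top7.png",cv2.resize(im[145:285,190:425],None,fx=3.4,fy=3.4,interpolation=cv2.INTER_CUBIC))
```

```text
(np.float64(5.999189786725238), np.float64(2.541592653589793)) (np.float64(0.9080671867778297), np.float64(3.1715926535897934))
True [634.9639167  141.40427819  98.64196031] [-1.79148376  0.16361972  8.11245071]
85.2333
```

View pics/top7.png

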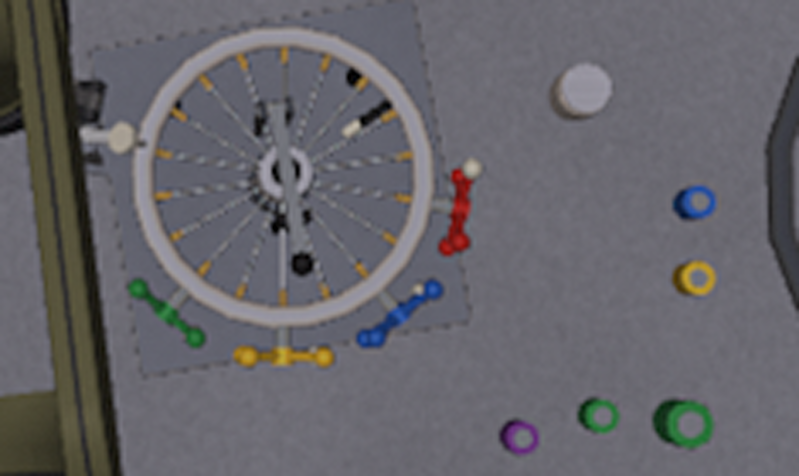

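The feeler is raised. I mislabelled yellow: from that camera its top ball is the upper-left one (far and high), so I'll refit. The yellow puck has been knocked to (697,278); blue is at (697,203) and the small green at (601,415). The big green (687,424) and the purple (520,437) are to be left. I'll pick the green puck first, closing along x so its neighbours stay clear.

```bash
cat >> h.py <<'E'
def pick(p,yaw,slot):
    robot.command_gripper(52,40); go([*p,150],yaw); line([*p,40]); line([*p,5],60,15)
    robot.command_gripper(15,60); w=robot.get_gripper_width(); line([*p,160])
    print("w",w,robot.get_gripper_width(),robot.get_grasp_force())
    if robot.get_gripper_width()<20: return False
    d=TR+[0,slot]; m=[380,0,240]
    go([430,-180,260],yaw); 
    go([*d,200],0); print("over tray",robot.get_gripper_width())
    if robot.get_gripper_width()<20: return False
    line([*d,60]); line([*d,12],60,15); robot.command_gripper(52,40); line([*d,160]); print(robot.get_time()); return True
E
python3 - <<'E'
from h import *
f=lambda u,v:(180+u/5-.4,140+v/5-.4)
th,K=frame("yellow");best=(9e9,);P={0:f(106,440),2:f(98,280)}
for a in np.linspace(-.6,.6,241)+np.pi:
    b=lambda i:np.pi/4-a-i*np.pi/2
    best=min(best,(np.linalg.norm(proj("side",[K(-38*np.sin(b(i)),85+38*np.cos(b(i)),132) for i in P])-np.array(list(P.values()))),a))
print(best)
t=lambda u,v:back("top",190+u/3.4-.35,145+v/3.4-.35,30)[:2]
B,Y,Gr=t(697,203),t(697,278),t(601,415); print(B,Y,Gr)
go([430,-180,260],0)
print(pick(Gr,0,-45))
E
```

```text
(np.float64(0.7020372026922954), np.float64(3.5115926535897932))
[ 588.51365689 -362.27725078] [ 530.702867 -361.035271] [ 425.91173229 -285.46008865]
w 24.27178752266492 23.88986024831428 59.91193234920502
over tray 23.888896751837745
96.9917
True
```

The green puck is in the tray. The yellow key's fit (3.51) is poorly conditioned because it is seen nearly edge-on, so I'll check every key with a silhouette fit in both views.

```bash
cat >> h.py <<'E'
def sil(k,q,s=6):
    th,K=frame(k); h0={"red":(0,),"blue":(112,),"yellow":(23,),"green":(68,)}[k][0]; out={}
    for n in("top","side"):
        im=robot.capture(n); u,v=proj(n,K(0,85,132))[0].astype(int); w=32
        c=cv2.resize(im[v-w:v+w,u-w:u+w],None,fx=s,fy=s,interpolation=cv2.INTER_CUBIC)
        hsv=cv2.cvtColor(c,cv2.COLOR_RGB2HSV).astype(int)
        m=(np.abs((hsv[...,0]-h0+90)%180-90)<14)&(hsv[...,1]>120)&(hsv[...,2]>50)
        f=lambda P:tuple(int(x) for x in ((proj(n,P)[0]-[u-w,v-w]+.5)*s))
        px=cam(n)[0][0,0]/np.linalg.norm(cam(n)[1]-K(0,85))*s
        sc=[]
        for a in np.arange(-.6,.61,.02)+q*np.pi/2:
            best=0
            d=np.zeros(m.shape,np.uint8)
            for i in(1,2,3,0):
                b=np.pi/4-a-i*np.pi/2; p=lambda R_:K(-R_*np.sin(b),85+R_*np.cos(b),132)
                cv2.line(d,f(p(0)),f(p(28 if i==0 else 38)),255,int(7*px))
                if i: cv2.circle(d,f(p(38)),int(7.5*px),255,-1)
            b=np.pi/4-a
            if b: cv2.circle(d,f(K(-38*np.sin(b),85+38*np.cos(b),132)),int(7.5*px),0,-1)
            for dx in range(-8,9,2):
                for dy in range(-8,9,2):
                    e=np.roll(d,(dy,dx),(0,1))>0; best=max(best,(e&m).sum()/(e|m).sum())
            sc.append((best,round(float(a),2)))
        out[n]=max(sc)
    print(k,out)
E
python3 - <<'E'
from h import *
go([470,200,300],0)
for k,q in(("red",1),("blue",2),("yellow",2),("green",2)): sil(k,q)
im=robot.capture("side")[:,:,::-1]; im2=robot.capture("top")[:,:,::-1]
o=np.hstack([cv2.resize(i,(400,480),interpolation=cv2.INTER_CUBIC) for i in(im[180:240,178:228],im2[228:264,220:250])]); cv2.imwrite("pics/y8.png",o)
E
```

```text
red {'top': (np.float64(0.846387987012987), 1.57), 'side': (np.float64(0.6742607852641784), 1.59)}
blue {'top': (np.float64(0.7674716819833298), 3.18), 'side': (np.float64(0.6803250145095763), 3.18)}
yellow {'top': (np.float64(0.5527950310559007), 3.18), 'side': (np.float64(0.7038394752074089), 3.24)}
green {'top': (np.float64(0.6091395235780263), 3.02), 'side': (np.float64(0.26956521739130435), 3.18)}
```

View pics/y8.png

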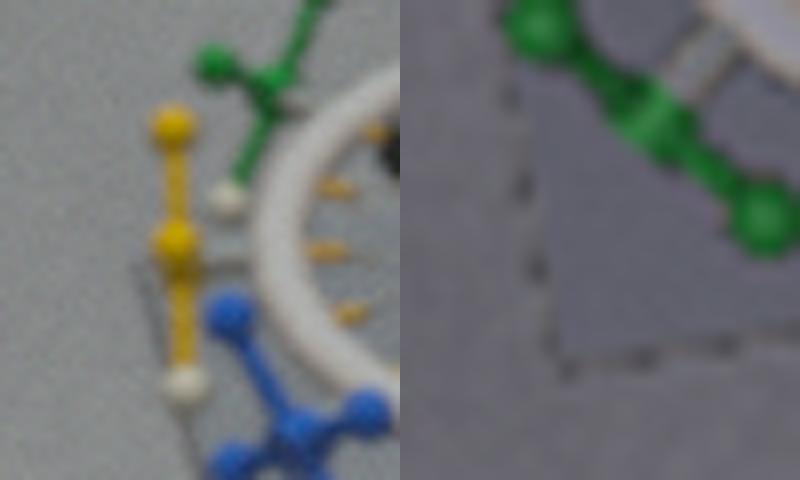

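All four keys fit close to target: red about 1.58, blue 3.18, yellow 3.18–3.24, green 3.02–3.18. In the crop, yellow's white ball is lowest at (185,383). Next are the yellow and blue pucks.

Run:
```python
from h import *
t=lambda u,v:back("top",190+u/3.4-.35,145+v/3.4-.35,30)[:2]
go([430,-180,260],np.pi/2)
ok=pick(t(697,278),np.pi/2,0); print(ok)
if ok:
    go([430,-180,260],np.pi/2)
    print(pick(t(697,203),np.pi/2,45))
go([430,-100,350],0)
im=robot.capture("top")[:,:,::-1]; cv2.imwrite("pics/top9.png",cv2.resize(im,(800,600),interpolation=cv2.INTER_CUBIC))
print(robot.get_time())
```

```text
w 24.12121071856185 23.838809821940433 58.81003439426422
over tray 24.011559785925172
110.3167
True
w 23.66061952955401 23.95323101364869 58.820655941963196
over tray 24.307619163392893
123.2417
True
125.175
```

View pics/top9.png

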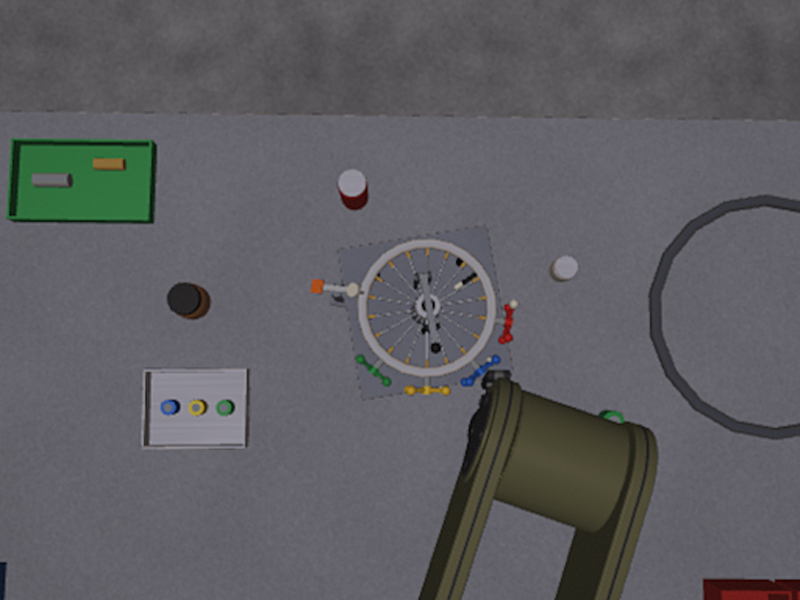

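The pucks are upright in the tray at (170,407), (198,407) and (225,407). The latch is shut, the feeler pad is back at its starting spot (352,290), and the jar, tin and can haven't moved.

```bash
python3 -c "
from workcell import robot
print(robot.sign_off())"
```

```text
the job is handed in; nothing more can be done
None
```

I handed the job in at about 125 s, with no verdict returned: the latch is shut, the feeler is raised again, red is turned one quarter and blue, yellow and green two each, and the three pucks are in the tray; the feeler was also lowered once early and raised again before the latch was shut.

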